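Find the rocking box lid

TASK

One of the two wooden box lids on the stone slab rocks because the rim under it is broken away on one side. Press gently on the corners of the lids in turn until you have felt which one tips under your finger (press until it really rocks, even if the other has proved sound), then pick that lid up by its knob and set it down gently, knob up and flat, on the floor of the open wooden tray. Leave the sound lid where it is on the slab and do not disturb the other things.

Things in the scene. Friction and masses are not known exactly. Their poses are not given: they have to be found in the camera images.
- lid_1_knob (a point): dark wooden box lid lying on the slab: square board 110 by 110 mm, 10 mm thick, its top 15 mm above the slab, brass knob in the middle (24 mm across, from 23 to 41 mm up), about 0.3 kg, on a hidden round rim of 51 mm radius, 5 mm high. Point on the knob's axis, 32 mm above the underside; x and y along the sides. Press 40 mm out along x and y, near each corner. Either may be faulty
- lid_2_knob (a point): dark wooden box lid lying on the slab: square board 110 by 110 mm, 10 mm thick, its top 15 mm above the slab, brass knob in the middle (24 mm across, from 23 to 41 mm up), about 0.3 kg, on a hidden round rim of 51 mm radius, 5 mm high. Point on the knob's axis, 32 mm above the underside; x and y along the sides. Press 40 mm out along x and y, near each corner. Either may be faulty
- slab: flat polished grey stone slab, 220 mm (x) by 400 mm (y), 20 mm thick, fixed; both lids rest on it. Origin at the centre of its underside on the table (upper face 20 mm above). The faulty lid's rim is missing over 168 degrees, facing any way whatever the measured yaw: it rests level, but 1 to 3 N near one or two of its corners tips it by 0.07 to 0.1 rad, the top sinking 2.5 to 4 mm there; other corners do not give. 5 N is ample, over 20 N harms
- tray: fixed open wooden tray, outside 200 mm (x) by 180 mm (y), 28 mm high, walls and floor 6 mm thick, empty. Origin at the centre of its underside, on the table; the inner floor is 6 mm above it and measures 188 by 168 mm
- weight_mid (a point): bystander: small brass paperweight, 30 mm across, 27 mm high, on the slab between the lids towards the far edge; point at half height
- jar_mid (a point): bystander: pale green lidded jar, 76 mm across, 75 mm high; point at half height
- cup_1_mid (a point): bystander: white tea cup, 60 mm across, 45 mm high; point at half height
- cup_2_mid (a point): bystander: pale green tea cup, 60 mm across, 45 mm high; point at half height
- dish_mid (a point): bystander: blue bowl, 100 mm across, 30 mm high; point at half height
- brush_grip (a point): bystander: small hand brush lying on the table; point on its handle
Mind the look-alikes: they are no part of the job. What is shaped like the part that bears lid_2_knob but purple is not meant.

How it is judged:
By the outcome, as a careful person would: the job done as asked, in the order asked, and still so for the second after the job is handed in, with the robot touching nothing.
It also fails if it takes over 72 s, if anything falls off the work surface, if the arm or the gripper's body presses on something with over 40 N, if the wrist force passes 120 N, or if a joint passes its speed limit or range.

ROBOT

A 6-joint arm with a two-finger parallel gripper is mounted at the origin on the work surface. World frame = base frame: x ahead of the robot, y to its left, z up, the work surface at z = 0. Lengths are in m, angles in rad, forces in N, time in s.
With the tool pointing down it reaches from about 0.375 to 0.9 m from the base axis. Payload 3.1 kg.
Tool frame: the origin (TCP) lies midway between the tips of the shut fingers; the grasp point (between the pads) lies 19 mm behind it (manip.hold_point_z is the distance from the TCP to the grasp point, in m); z points along the fingers, y is the direction in which the jaws open and shut (so a half turn about z gives the same grasp; the last joint's range is limited). The gripper opens to 85 mm and grips with 20 to 120 N. Pads are 22 mm wide; open, the fingers measure 114 mm over their backs; the gripper's body (76 mm by 85 mm) begins 54 mm behind the grasp point. The pads swing forward as they close: fully open they stand 13 mm farther back than shut.
Start: joints at [1.127, 0.527, 1.433, -0, 1.181, -0.178], TCP at [0.164, 0.603, 0.195] pointing down, gripper open.
Joint ranges: [-3.08, 3.08], [-0.75, 2.2], [0.22, 2.44], [-1.43, 4.57], [0, 2.65], [-2.85, 2.85]. Speed limits (rad/s): [2.79, 2.79, 3.14, 3.14, 3.14, 3.14].

INTERFACE

Orientations are given as a unit quaternion [x, y, z, w].
In Python, from station import manip gives the robot as it stands.
- The arm moves only by the tool drive_tool, never from a script. Its argument "motion" is one flat list of numbers, 7 for each row, row after row: the shift along the tool's x, y, z in mm, then the turn, a rotation vector about the tool's x, y, z in degrees, then the finger opening in mm, from 0 to 85.4. A call has 1 to 8 rows; each row is the pose to reach, as a shift and turn from the pose measured when the call began, along the tool's axes at that moment; what a row does not reach only later rows make up. A row lasts 1/8 s, in which the tool goes at most 62.5 mm and 10.7 degrees, less where a joint would pass 70% of its speed; a pose out of reach is approached as far as the arm can. A call with a gripper value outside its range is refused whole. The fingers move at their own pace and stop on an object; "force" is the grip in N (left out, the last holds). Time passes only in rows, so rows that repeat a pose let the fingers close. It gives the time, the measured TCP pose, the force and the opening at its end, in the units of the state.
- manip.sense(): the state, without advancing time (a new reading comes with each control period).
- manip.snapshot(name): name is "side" or "top"; returns a dict with "color" (400x640x3 uint8, red, green, blue), "fx", "fy", "cx", "cy" (pixels), "view" (4x4, takes a point from world to camera coordinates). Camera axes: x right, y up, looking along -z (the intrinsics and any distortion apply to the point x, -y, -z); pixel columns grow to the right and rows downward; lengths in m; the calibration is good to about 2 mm. A picture is of the moment at which its call begins. There is no depth.
- manip.sign_off(): hands the job in, once; it reports no verdict.
The state is a dict: "t": time; "q": joint angles; "qd": joint speeds; "tau": joint torques, N m; "tcp_pos": TCP position; "tool_rot": TCP orientation; "force": force on the tool from outside, world axes, zero at the start; "ft_torque": the same for the moment, N m; "finger_gap": opening from 0.0 (shut) to 1.0 (fully open).
Only numpy, scipy, OpenCV 4.12 (cv2) and the standard library are available. Lean on these libraries where they do the work, as an engineer would, in place of code of your own. Each camera call takes 0.05 s, during which the arm holds its last target.

## Working session

There is one attempt and no reset: what is moved stays moved. The work goes in short steps, Python scripts to look and compute and a tool call to move; the robot and the scene stay as the last step left them, time stands still between calls to the robot, and variables do not carry over. Pictures are saved under pics/ and viewed, and the job is handed in when it is done.

Besides the shell and the picture viewer there is one more tool, called after "Call:" as name(argument=value, ...), one argument or row to a line, values as JSON. drive_tool: Moves the arm, as the interface text tells. Its arguments: {"type":"object","properties":{"motion":{"type":"array","items":{"type":"number"}},"force":{"type":"number"}},"required":["motion"]}

```bash
mkdir -p pics; ls; python3 - <<'E'
from station import manip
import cv2
s=manip.sense();print({k:(s[k]) for k in s})
for n in("side","top"):
    p=manip.snapshot(n);cv2.imwrite(f"pics/{n}0.png",p["color"][:,:,::-1]);print(n,p.keys(),p["fx"],p["fy"],p["cx"],p["cy"],p["view"])
E
```

```text
pics
{'t': 0.0, 'q': array([ 1.12749887e+00,  5.28470189e-01,  1.43390286e+00,  3.02337888e-05,
        1.18138281e+00, -1.78486314e-01]), 'qd': array([-0.00158327, -0.00043361, -0.00132858,  0.00010999, -0.00060727,
       -0.00216275]), 'tau': array([ 4.56615471e-04, -4.42347908e+01, -1.78026634e+01, -3.07760729e-04,
        8.46308016e-03, -1.09176872e-05]), 'tcp_pos': array([0.16318995, 0.60250253, 0.19353105]), 'tool_rot': array([ 1.32024665e-01,  9.91245841e-01, -1.02547217e-03, -3.44178464e-04]), 'force': array([ 0.44193765,  1.41044753, -0.16606723]), 'ft_torque': array([ 0.01368875, -0.04501875,  0.00742025]), 'finger_gap': 0.9954288873805671}
side dict_keys(['color', 'fx', 'fy', 'cx', 'cy', 'view']) 411.7247031841006 411.7247031841006 314.6133080282292 194.4309947984657 [[-0.98303138 -0.18318064  0.00970345  0.5558422 ]
 [ 0.1436061  -0.73558697  0.66203406 -0.02805299]
 [-0.11413409  0.65219373  0.74941093 -1.23237099]
 [ 0.          0.          0.          1.        ]]
top dict_keys(['color', 'fx', 'fy', 'cx', 'cy', 'view']) 438.1072685312997 438.1072685312997 316.6631349144153 197.49822996448518 [[-0.01151726 -0.99983517 -0.014035    0.13476166]
 [ 0.98908899 -0.0134528   0.14670373 -0.52602297]
 [-0.14686836 -0.01219224  0.9890809  -1.53047529]
 [ 0.          0.          0.          1.        ]]
```

View pics/side0.png

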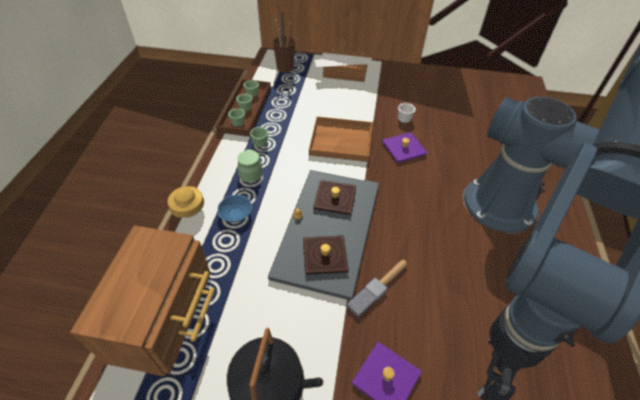

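View pics/top0.png

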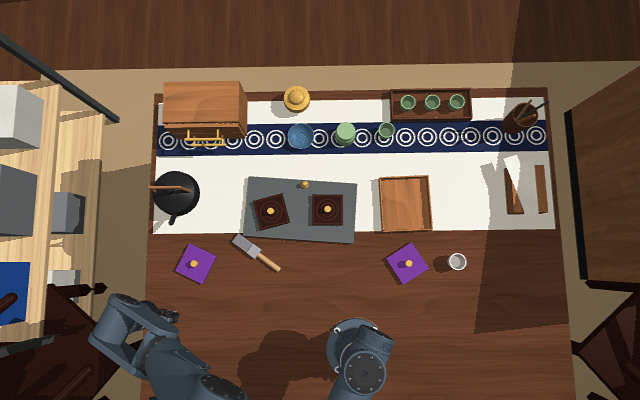

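Both views show two dark lids on the slab: knobs at top px (270,211) and (328,209), the tray at (405,204), and purple look-alikes off the slab.

```bash
cat > h.py <<'E'
import numpy as np,cv2
from station import manip
def cam(p):
    V=p["view"];R=V[:3,:3];C=-R.T@V[:3,3];return R,C
def ray(p,uv):
    R,C=cam(p);d=np.array([(uv[0]-p["cx"])/p["fx"],-(uv[1]-p["cy"])/p["fy"],-1.0]);return C,R.T@d
def onz(p,uv,z):
    C,d=ray(p,uv);return C+d*(z-C[2])/d[2]
def tri(pa,a,pb,b):
    A=np.zeros((3,3));B=np.zeros(3)
    for p,u in((pa,a),(pb,b)):
        C,d=ray(p,u);d/=np.linalg.norm(d);M=np.eye(3)-np.outer(d,d);A+=M;B+=M@C
    return np.linalg.solve(A,B)
def proj(p,X):
    c=p["view"][:3,:3]@X+p["view"][:3,3];return np.array([p["cx"]+p["fx"]*c[0]/-c[2],p["cy"]-p["fy"]*c[1]/-c[2]])
def blobs(m,mn=15):
    n,l,st,c=cv2.connectedComponentsWithStats(m.astype(np.uint8));return [(c[i].round(2),st[i].tolist()) for i in range(1,n) if st[i,4]>=mn]
def rect(m,roi):
    x0,y0,x1,y1=roi;mm=np.zeros(m.shape,np.uint8);mm[y0:y1,x0:x1]=m[y0:y1,x0:x1]
    cs=cv2.findContours(mm,cv2.RETR_EXTERNAL,cv2.CHAIN_APPROX_NONE)[0];c=max(cs,key=cv2.contourArea);return c
E
python3 - <<'E'
from h import *
P={n:manip.snapshot(n) for n in("side","top")}
roi={"side":(260,160,390,300),"top":(240,170,365,250)}
K={}
for n in P:
    im=P[n]["color"];hsv=cv2.cvtColor(im,cv2.COLOR_RGB2HSV)
    x0,y0,x1,y1=roi[n];c=im[y0:y1,x0:x1,::-1]
    cv2.imwrite(f"pics/{n}c.png",cv2.resize(c,None,fx=5 if n=="top" else 4,fy=5 if n=="top" else 4,interpolation=cv2.INTER_NEAREST)[:600,:800])
    m=(hsv[...,0]>12)&(hsv[...,0]<32)&(hsv[...,1]>120)&(hsv[...,2]>110)
    r=np.zeros_like(m);r[y0:y1,x0:x1]=m[y0:y1,x0:x1]
    print(n,blobs(r,8))
E
```

```text
side [(array([335.01, 190.63]), [331, 186, 9, 11, 73]), (array([297.44, 213.92]), [294, 209, 8, 10, 59]), (array([324.82, 248.16]), [320, 243, 11, 12, 94])]
top [(array([304.2 , 184.05]), [301, 181, 7, 7, 41]), (array([327.17, 208.5 ]), [324, 206, 7, 6, 36]), (array([270.08, 210.46]), [267, 208, 7, 6, 37])]
```

View pics/topc.png

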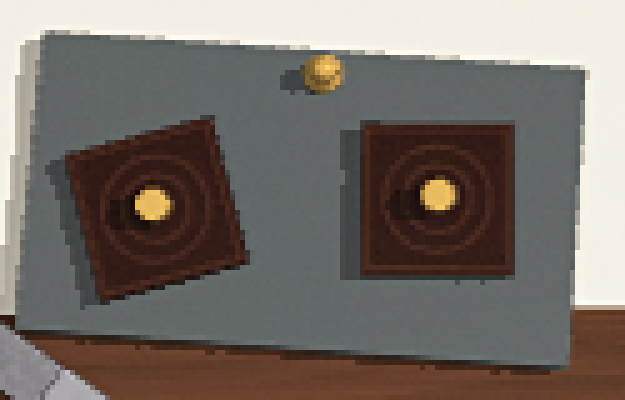

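View pics/sidec.png

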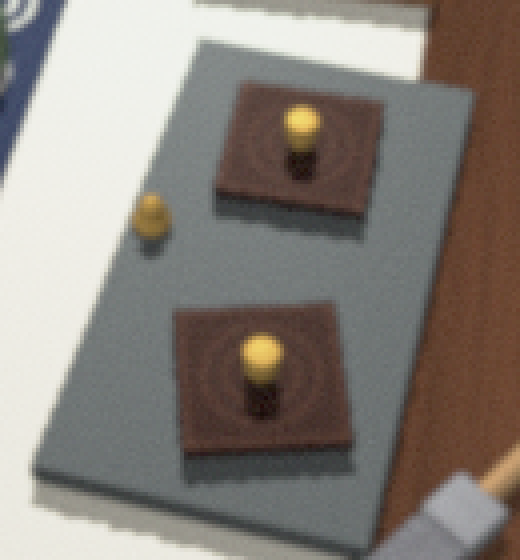

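The crops show the left lid rotated about 15° with knob crop (153,203), and the right lid nearly axis-aligned with knob (438,195). Next I measure corners, yaw and the tray.

```bash
python3 - <<'E'
from h import *
P={n:manip.snapshot(n) for n in("side","top")};T=P["top"];S=P["side"]
for nm,a,b in(("A",(270.08,210.46),(324.82,248.16)),("B",(327.17,208.5),(335.01,190.63)),("wt",(304.2,184.05),(297.44,213.92))):
    print(nm,"tri",tri(T,a,S,b).round(4),"top@.066",onz(T,a,.066).round(4), "side@.06",onz(S,b,.06).round(4))
im=T["color"].astype(int);hsv=cv2.cvtColor(T["color"],cv2.COLOR_RGB2HSV)
cor={"A":[(67,156),(212,117),(248,263),(104,300)],"B":[(361,122),(514,122),(514,274),(361,274)]}
for k,c in cor.items():
    W=np.array([onz(T,(u/5+240-.5,v/5+170-.5),.035)[:2] for u,v in c])
    e=np.roll(W,-1,0)-W
    print(k,"centre",W.mean(0).round(4),"sides",np.linalg.norm(e,axis=1).round(4),"ang",np.degrees(np.arctan2(e[:,1],e[:,0])).round(1)); print(W.round(3).tolist())
cs={"A":[(173,312),(335,302),(352,446),(184,453)],"B":[(241,85),(384,101),(362,214),(217,193)]}
for k,c in cs.items():
    W=np.array([onz(S,(u/4+260-.5,v/4+160-.5),.035)[:2] for u,v in c])
    e=np.roll(W,-1,0)-W
    print(k,"side centre",W.mean(0).round(4),"sides",np.linalg.norm(e,axis=1).round(4),"ang",np.degrees(np.arctan2(e[:,1],e[:,0])).round(1))
for n,(x0,y0,x1,y1),f in(("top",(365,160,445,245),7),("side",(295,105,385,170),8)):
    cv2.imwrite(f"pics/tray_{n}.png",cv2.resize(P[n]["color"][y0:y1,x0:x1,::-1],None,fx=f,fy=f,interpolation=cv2.INTER_NEAREST))
E
```

```text
A tri [0.483  0.2933 0.0548] top@.066 [0.48  0.292 0.066] side@.06 [0.4843 0.2966 0.06  ]
B tri [0.4874 0.0912 0.0539] top@.066 [0.4842 0.0914 0.066 ] side@.06 [0.4886 0.0964 0.06  ]
wt tri [0.5815 0.1731 0.0246] top@.066 [0.5725 0.1714 0.066 ] side@.06 [0.5763 0.2006 0.06  ]
A centre [0.4809 0.2923] sides [0.1079 0.109  0.1058 0.1076] ang [ -75.5 -166.3  103.7   14.8]
[[0.52, 0.358], [0.547, 0.253], [0.441, 0.228], [0.416, 0.33]]
B centre [0.4862 0.0917] sides [0.1101 0.1095 0.109  0.1096] ang [-90.8 178.8  89.3  -0.6]
[[0.542, 0.146], [0.54, 0.036], [0.431, 0.038], [0.432, 0.147]]
A side centre [0.4839 0.296 ] sides [0.1092 0.1111 0.1056 0.108 ] ang [-164.7  103.4   13.6  -74.7]
B side centre [0.4883 0.0955] sides [0.1078 0.1108 0.1037 0.1071] ang [-177.7   88.8    0.4  -89.1]
```

View pics/tray_top.png

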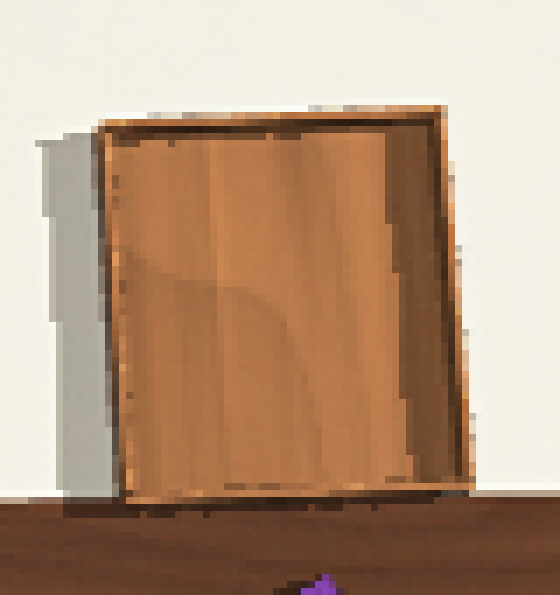

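View pics/tray_side.png

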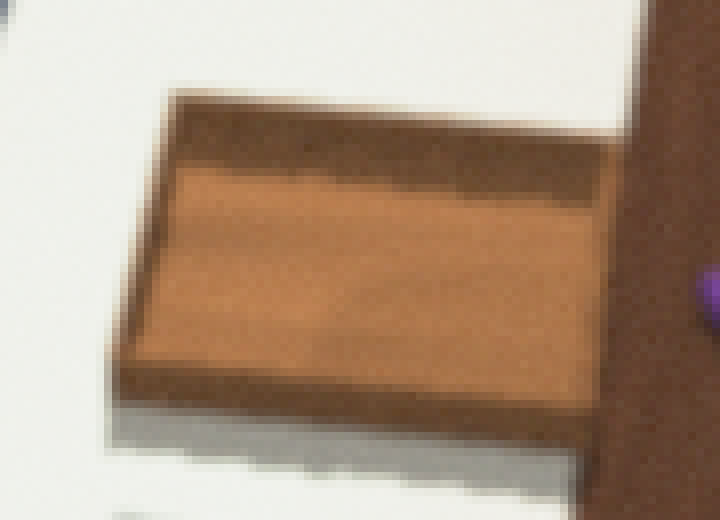

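```bash
cat >> h.py <<'E'
from scipy.spatial.transform import Rotation as Ro
A=np.array([.482,.294]);B=np.array([.487,.0935]);YA=14.3;YB=-.7
def corner(L,i,d=.040):
    c,y=(A,YA) if L=="A" else (B,YB);a=np.radians(y);sx,sy=[(1,1),(1,-1),(-1,-1),(-1,1)][i]
    return c+d*np.array([[np.cos(a),-np.sin(a)],[np.sin(a),np.cos(a)]])@np.array([sx,sy])
def go(xyz,yaw_y):
    "tool y axis heading (deg, world)"
    s=manip.sense();R=Ro.from_quat(s["tool_rot"]);a=np.radians(yaw_y)
    y=np.array([np.cos(a),np.sin(a),0]);z=np.array([0,0,-1.]);x=np.cross(y,z)
    Rt=Ro.from_matrix(np.c_[x,y,z])
    print("shift mm",(R.inv().apply(np.array(xyz)-s["tcp_pos"])*1e3).round(1),"turn deg",np.degrees((R.inv()*Rt).as_rotvec()).round(2),"t",round(s["t"],2),"F",s["force"].round(2))
E
python3 - <<'E'
from h import *
T=manip.snapshot("top");S=manip.snapshot("side")
c7=[(98,121),(446,107),(475,488),(122,503)]
W=np.array([onz(T,(u/7+365-.5,v/7+160-.5),.028)[:2] for u,v in c7]);e=np.roll(W,-1,0)-W
print("tray",W.mean(0).round(4),np.linalg.norm(e,axis=1).round(3),np.degrees(np.arctan2(e[:,1],e[:,0])).round(1))
c8=[(172,93),(620,140),(593,410),(112,355)]
W=np.array([onz(S,(u/8+295-.5,v/8+105-.5),.028)[:2] for u,v in c8]);e=np.roll(W,-1,0)-W
print("tray",W.mean(0).round(4),np.linalg.norm(e,axis=1).round(3),np.degrees(np.arctan2(e[:,1],e[:,0])).round(1))
for L in "AB":
    print(L,[corner(L,i).round(3).tolist() for i in range(4)])
go([*corner("A",0),.09],104.3)
E
```

```text
tray [ 0.5059 -0.1898] [0.18  0.198 0.179 0.198] [ -88.5 -178.5   91.7    1.7]
tray [ 0.5091 -0.1866] [0.198 0.174 0.196 0.174] [-178.3   91.7    1.6  -87.7]
A [[0.511, 0.343], [0.531, 0.265], [0.453, 0.245], [0.433, 0.323]]
B [[0.527, 0.133], [0.527, 0.053], [0.447, 0.054], [0.447, 0.134]]
shift mm [-403.4 -160.5  104.4] turn deg [-1.000e-02 -1.000e-02 -2.947e+01] t 0.4 F [-0.78 -0.04 -0.52]
```

Call:
drive_tool(
  motion=[-403,-160,104,0,0,-29.5,0,-403,-160,104,0,0,-29.5,0,-403,-160,104,0,0,-29.5,0,-403,-160,104,0,0,-29.5,0,-403,-160,104,0,0,-29.5,0,-403,-160,104,0,0,-29.5,0,-403,-160,104,0,0,-29.5,0,-403,-160,104,0,0,-29.5,0],
  force=40,
)

```text
t: 1.4
tcp_pos: [0.5137, 0.3405, 0.0894]
tool_rot: [-0.122, 0.992, -0.0, 0.0]
force: [-1.0, 1.3, -0.1]
finger_gap: 0.003
```

```bash
python3 - <<'E'
from h import *
go([*corner("A",0),.042],104.3);print(manip.sense()["tcp_pos"],manip.sense()["qd"].round(3))
E
```

```text
shift mm [ 2.2  2.9 47.4] turn deg [-0.04  0.01 -0.25] t 1.4 F [-1.01  1.26 -0.15]
[0.51373902 0.34045432 0.0894401 ] [-0.104  0.052 -0.047  0.032  0.025 -0.143]
```

Call:
drive_tool(
  motion=[2,3,25,0,0,0,0,2,3,47,0,0,0,0,2,3,48,0,0,0,0,2,3,48,0,0,0,0],
)

```text
t: 1.9
tcp_pos: [0.5111, 0.3436, 0.0422]
tool_rot: [-0.123, 0.992, -0.0, 0.001]
force: [1.1, 0.5, 0.0]
finger_gap: -0.002
```

Call:
drive_tool(
  motion=[0,0,1,0,0,0,0,0,0,2,0,0,0,0,0,0,3,0,0,0,0],
)

```text
t: 2.28
tcp_pos: [0.5112, 0.3438, 0.0396]
tool_rot: [-0.123, 0.992, -0.0, 0.001]
force: [0.4, -0.5, -0.2]
finger_gap: -0.0
```

Accurate tracking. Continue down in 1 mm steps.

Call:
drive_tool(
  motion=[0,0,1,0,0,0,0,0,0,2,0,0,0,0,0,0,3,0,0,0,0],
)

```text
t: 2.65
tcp_pos: [0.5112, 0.3438, 0.0365]
tool_rot: [-0.123, 0.992, -0.0, 0.001]
force: [-0.9, 1.1, 0.3]
finger_gap: 0.002
```

Call:
drive_tool(
  motion=[0,0,1,0,0,0,0,0,0,1,0,0,0,0],
)

```text
t: 2.9
tcp_pos: [0.5111, 0.3437, 0.0353]
tool_rot: [-0.123, 0.992, -0.0, 0.001]
force: [0.2, -0.4, -0.3]
finger_gap: -0.0
```

Call:
drive_tool(
  motion=[0,0,1,0,0,0,0,0,0,1,0,0,0,0],
)

```text
t: 3.15
tcp_pos: [0.5111, 0.3437, 0.0342]
tool_rot: [-0.123, 0.992, -0.0, 0.001]
force: [0.4, 0.4, -0.3]
finger_gap: 0.0
```

Call:
drive_tool(
  motion=[0,0,1,0,0,0,0,0,0,1,0,0,0,0],
)

```text
t: 3.4
tcp_pos: [0.511, 0.3436, 0.0331]
tool_rot: [-0.123, 0.992, -0.0, 0.001]
force: [-0.3, 0.7, -0.6]
finger_gap: -0.002
```

Call:
drive_tool(
  motion=[0,0,1,0,0,0,0,0,0,1,0,0,0,0],
)

```text
t: 3.65
tcp_pos: [0.5109, 0.3436, 0.032]
tool_rot: [-0.123, 0.992, -0.0, 0.0]
force: [0.3, -0.4, -1.1]
finger_gap: 0.0
```

```bash
python3 - <<'E'
from h import *
S=manip.snapshot("side");T=manip.snapshot("top");print([manip.sense()["force"].round(2) for _ in range(2)],proj(S,manip.sense()["tcp_pos"]))
a=cv2.resize(S["color"][170:300,260:390,::-1],None,fx=4,fy=4,interpolation=cv2.INTER_NEAREST)
b=cv2.resize(T["color"][170:250,240:320,::-1],None,fx=3,fy=3,interpolation=cv2.INTER_NEAREST)
c=np.zeros((520,780,3),np.uint8);c[:520,:520]=a;c[:240,530:770]=b
cv2.imwrite("pics/press1.png",c)
E
```

```text
[array([-0.2 , -0.57,  1.2 ]), array([-0.2 , -0.57,  1.2 ])] [311.02144976 267.96303701]
```

View pics/press1.png

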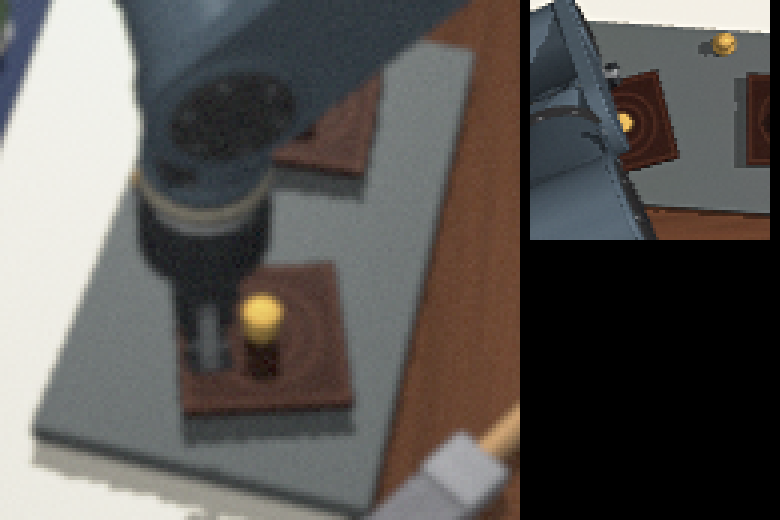

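Call:
drive_tool(
  motion=[0,0,1,0,0,0,0,0,0,1,0,0,0,0],
)

```text
t: 4.0
tcp_pos: [0.5109, 0.3436, 0.031]
tool_rot: [-0.123, 0.992, -0.0, 0.0]
force: [-0.3, 0.8, -0.5]
finger_gap: 0.003
```

Call:
drive_tool(
  motion=[0,0,1,0,0,0,0,0,0,1,0,0,0,0],
)

```text
t: 4.25
tcp_pos: [0.5108, 0.3436, 0.0299]
tool_rot: [-0.123, 0.992, -0.0, 0.0]
force: [-1.0, 0.1, -0.5]
finger_gap: -0.0
```

```bash
python3 - <<'E'
from h import *
S=manip.snapshot("side");s=manip.sense();print(s["force"].round(2),proj(S,s["tcp_pos"]), s["tcp_pos"])
a=cv2.resize(S["color"][230:285,290:360,::-1],None,fx=10,fy=10,interpolation=cv2.INTER_NEAREST)
a=np.clip(a.astype(float)*2,0,255).astype(np.uint8)
u,v=proj(S,s["tcp_pos"]);cv2.drawMarker(a,(int((u-290+.5)*10),int((v-230+.5)*10)),(0,255,0),0,20)
cv2.imwrite("pics/press2.png",a)
E
```

```text
[-0.55 -0.22  0.22] [311.07084096 268.4084657 ] [0.5108462  0.34358836 0.02993996]
```

View pics/press2.png

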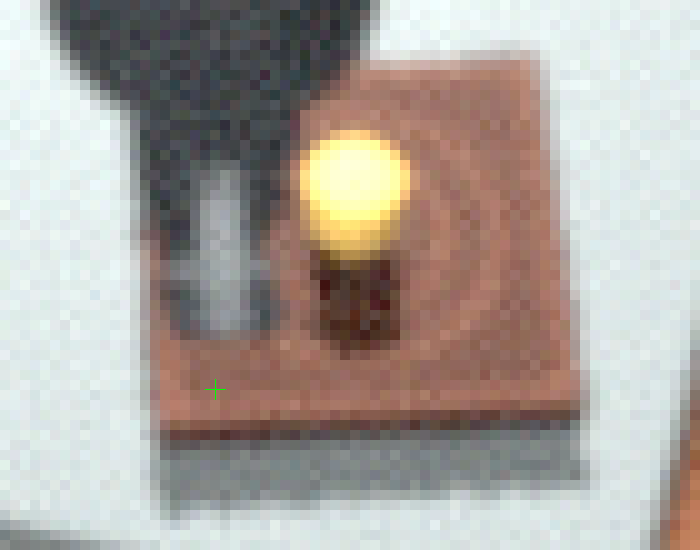

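```bash
python3 - <<'E'
from h import *
S=manip.snapshot("side");s=manip.sense()
uv=(290+22.2-.5,230+33.8-.5)
for z in(.03,.035,.04,.045,.05,.055):print(z,onz(S,uv,z).round(4))
for d in(0,.01,.02,.03):print(d,proj(S,s["tcp_pos"]+[0,0,d]))
print(s["force"],s["ft_torque"],s["q"])
T=manip.snapshot("top");b=cv2.resize(T["color"][150:250,180:320,::-1],None,fx=5,fy=5,interpolation=cv2.INTER_NEAREST);cv2.imwrite("pics/press3.png",b)
E
```

```text
0.03 [0.5121 0.3285 0.03  ]
0.035 [0.5115 0.3316 0.035 ]
0.04 [0.511  0.3347 0.04  ]
0.045 [0.5104 0.3377 0.045 ]
0.05 [0.5098 0.3408 0.05  ]
0.055 [0.5093 0.3439 0.055 ]
0 [311.05094322 268.38876214]
0.01 [311.06372927 266.29403793]
0.02 [311.07670153 264.16880719]
0.03 [311.0898641  262.01239862]
[-0.33839362  0.35446525  0.36158936] [ 0.00484873 -0.02539877 -0.05818648] [ 4.11040964e-01  7.31680942e-01  1.57841509e+00 -7.85560037e-04
  8.30893912e-01 -1.40534103e+00]
```

View pics/press3.png

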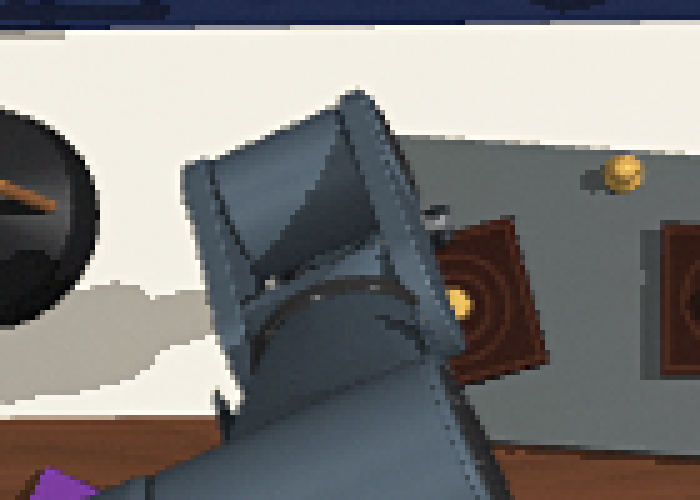

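Call:
drive_tool(
  motion=[0,0,1,0,0,0,0],
)

```text
t: 4.53
tcp_pos: [0.511, 0.3436, 0.0291]
tool_rot: [-0.123, 0.992, -0.0, 0.001]
force: [-0.3, 0.1, 0.9]
finger_gap: -0.003
```

Call:
drive_tool(
  motion=[0,0,1,0,0,0,0],
)

```text
t: 4.65
tcp_pos: [0.5111, 0.3436, 0.028]
tool_rot: [-0.123, 0.992, -0.0, 0.001]
force: [1.0, 0.2, -0.5]
finger_gap: 0.003
```

Call:
drive_tool(
  motion=[0,0,1,0,0,0,0],
)

```text
t: 4.78
tcp_pos: [0.511, 0.3437, 0.0269]
tool_rot: [-0.123, 0.992, -0.0, 0.001]
force: [1.0, 0.2, 0.6]
finger_gap: 0.002
```

Call:
drive_tool(
  motion=[0,0,1,0,0,0,0],
)

```text
t: 4.9
tcp_pos: [0.511, 0.3436, 0.0258]
tool_rot: [-0.123, 0.992, -0.0, 0.001]
force: [0.6, -0.1, -0.0]
finger_gap: 0.004
```

Call:
drive_tool(
  motion=[0,0,1,0,0,0,0],
)

```text
t: 5.03
tcp_pos: [0.511, 0.3436, 0.0247]
tool_rot: [-0.123, 0.992, -0.0, 0.0]
force: [0.4, -0.3, -0.1]
finger_gap: -0.001
```

Call:
drive_tool(
  motion=[0,0,1,0,0,0,0],
)

```text
t: 5.15
tcp_pos: [0.511, 0.3436, 0.0236]
tool_rot: [-0.123, 0.992, -0.0, 0.0]
force: [-0.9, -1.2, -0.3]
finger_gap: -0.004
```

```bash
cat >> h.py <<'E'
def zoom(name,n="side",r=(290,230,360,285),f=10,g=2):
    S=manip.snapshot(n);x0,y0,x1,y1=r;s=manip.sense()
    a=np.clip(cv2.resize(S["color"][y0:y1,x0:x1,::-1],None,fx=f,fy=f,interpolation=cv2.INTER_NEAREST).astype(float)*g,0,255).astype(np.uint8)
    u,v=proj(S,s["tcp_pos"]);cv2.drawMarker(a,(int((u-x0+.5)*f),int((v-y0+.5)*f)),(0,255,0),0,20)
    cv2.imwrite(f"pics/{name}.png",a);print(s["tcp_pos"].round(4),s["force"].round(2),round(s["t"],2))
E
python3 -c "
from h import *
zoom('press4')"
```

```text
[0.5109 0.3436 0.0235] [-0.03 -0.63 -0.31] 5.2
```

View pics/press4.png

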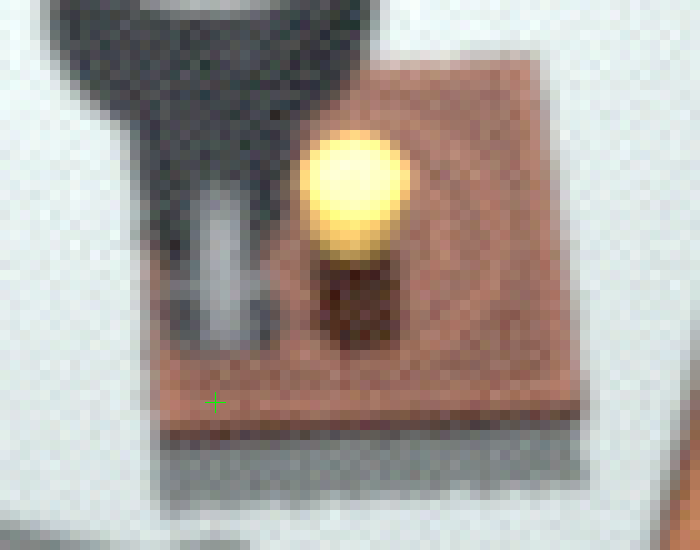

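Call:
drive_tool(
  motion=[0,0,1,0,0,0,0,0,0,2,0,0,0,0],
)

```text
t: 5.45
tcp_pos: [0.5108, 0.3436, 0.0214]
tool_rot: [-0.123, 0.992, -0.0, 0.0]
force: [0.3, -0.2, 0.3]
finger_gap: -0.0
```

Call:
drive_tool(
  motion=[0,0,1,0,0,0,0,0,0,2,0,0,0,0],
)

```text
t: 5.7
tcp_pos: [0.5108, 0.3436, 0.0193]
tool_rot: [-0.123, 0.992, -0.0, 0.0]
force: [-0.3, 0.0, -0.5]
finger_gap: -0.002
```

Call:
drive_tool(
  motion=[0,0,1,0,0,0,0],
)

```text
t: 5.82
tcp_pos: [0.5109, 0.3435, 0.0183]
tool_rot: [-0.123, 0.992, -0.0, 0.0]
force: [0.1, 0.8, -0.8]
finger_gap: 0.002
```

Call:
drive_tool(
  motion=[0,0,1,0,0,0,0],
)

```text
t: 5.95
tcp_pos: [0.5109, 0.3436, 0.0172]
tool_rot: [-0.123, 0.992, -0.0, 0.0]
force: [-0.0, -0.6, 0.7]
finger_gap: 0.001
```

Call:
drive_tool(
  motion=[0,0,1,0,0,0,0],
)

```text
t: 6.08
tcp_pos: [0.5109, 0.3436, 0.0161]
tool_rot: [-0.123, 0.992, -0.0, 0.0]
force: [0.3, 1.0, 0.6]
finger_gap: -0.003
```

Call:
drive_tool(
  motion=[0,0,1,0,0,0,0],
)

```text
t: 6.2
tcp_pos: [0.5109, 0.3436, 0.0151]
tool_rot: [-0.123, 0.992, -0.0, 0.0]
force: [-0.3, -0.8, -0.0]
finger_gap: 0.002
```

```bash
python3 -c "
from h import *
zoom('press5')"
```

```text
[0.5108 0.3435 0.0149] [-0.39  0.21 -0.06] 6.25
```

View pics/press5.png

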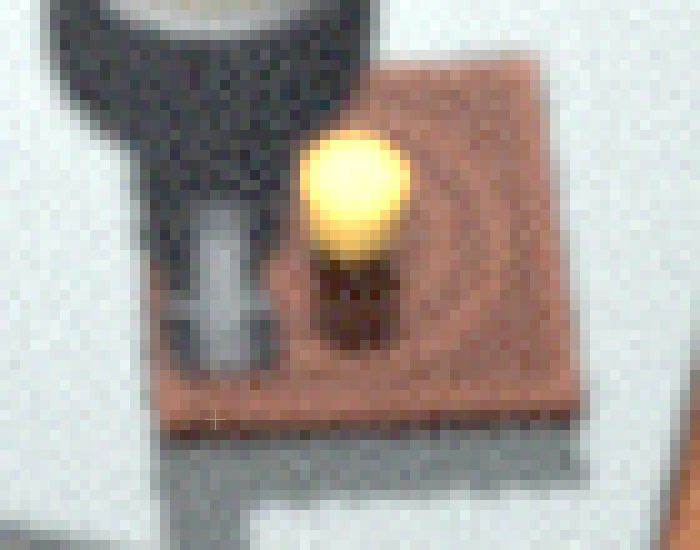

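Call:
drive_tool(
  motion=[0,0,1,0,0,0,0],
)

```text
t: 6.38
tcp_pos: [0.5108, 0.3436, 0.0139]
tool_rot: [-0.123, 0.992, -0.0, 0.0]
force: [-0.3, -0.4, 0.1]
finger_gap: 0.001
```

Call:
drive_tool(
  motion=[0,0,1,0,0,0,0],
)

```text
t: 6.5
tcp_pos: [0.5108, 0.3435, 0.0129]
tool_rot: [-0.123, 0.992, -0.0, 0.0]
force: [-0.6, -0.2, -0.5]
finger_gap: -0.003
```

Call:
drive_tool(
  motion=[0,0,1,0,0,0,0],
)

```text
t: 6.62
tcp_pos: [0.5108, 0.3436, 0.0118]
tool_rot: [-0.123, 0.992, -0.0, 0.0]
force: [-0.0, 2.1, 0.3]
finger_gap: 0.002
```

Call:
drive_tool(
  motion=[0,0,1,0,0,0,0],
)

```text
t: 6.75
tcp_pos: [0.5109, 0.3435, 0.0107]
tool_rot: [-0.123, 0.992, -0.0, 0.0]
force: [-0.2, 0.7, -0.2]
finger_gap: 0.003
```

Call:
drive_tool(
  motion=[0,0,1,0,0,0,0],
)

```text
t: 6.88
tcp_pos: [0.5108, 0.3436, 0.0096]
tool_rot: [-0.123, 0.992, -0.0, 0.0]
force: [0.0, 0.9, 0.7]
finger_gap: 0.002
```

Call:
drive_tool(
  motion=[0,0,1,0,0,0,0],
)

```text
t: 7.0
tcp_pos: [0.5109, 0.3435, 0.0086]
tool_rot: [-0.123, 0.992, -0.0, 0.0]
force: [0.2, 0.0, -0.0]
finger_gap: -0.001
```

```bash
python3 -c "
from h import *
zoom('press6')"
```

```text
[0.5108 0.3435 0.0084] [-0.19  0.59  0.68] 7.05
```

View pics/press6.png

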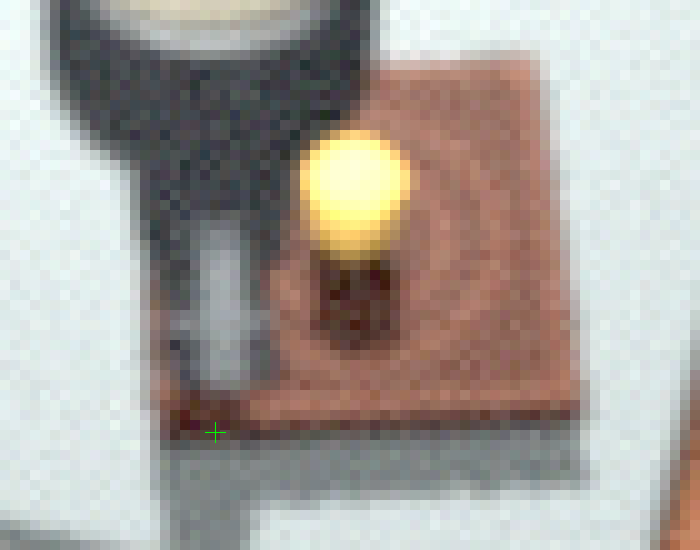

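```bash
python3 -c "
from h import *
S=manip.snapshot('side')
for z in (.035,):
  for dy in (0,.004):
    u=proj(S,np.array([.511,.3436+dy,z]));print(z,dy,((u-[290,230]+.5)*10).round(0))
uv=(290+22-.5,230+38.8-.5)
for z in(.035,.04,.045,.05):print(z,onz(S,uv,z).round(4))
"
```

```text
0.035 0 [215. 378.]
0.035 0.004 [212. 392.]
0.035 [0.5093 0.3461 0.035 ]
0.04 [0.5087 0.3491 0.04  ]
0.045 [0.5082 0.3521 0.045 ]
0.05 [0.5076 0.3551 0.05  ]
```

Call:
drive_tool(
  motion=[0,0,1,0,0,0,0],
)

```text
t: 7.22
tcp_pos: [0.5109, 0.3435, 0.0075]
tool_rot: [-0.123, 0.992, -0.0, 0.0]
force: [-0.3, 0.2, -1.0]
finger_gap: -0.004
```

Call:
drive_tool(
  motion=[0,0,1,0,0,0,0],
)

```text
t: 7.35
tcp_pos: [0.5108, 0.3435, 0.0065]
tool_rot: [-0.123, 0.992, -0.0, 0.0]
force: [0.2, -0.5, 0.4]
finger_gap: 0.002
```

Call:
drive_tool(
  motion=[0,0,1,0,0,0,0],
)

```text
t: 7.48
tcp_pos: [0.5109, 0.3436, 0.0054]
tool_rot: [-0.123, 0.992, -0.0, 0.0]
force: [0.2, 1.2, -0.1]
finger_gap: -0.001
```

Call:
drive_tool(
  motion=[0,0,1,0,0,0,0],
)

```text
t: 7.6
tcp_pos: [0.5109, 0.3436, 0.0044]
tool_rot: [-0.123, 0.992, -0.0, 0.0]
force: [0.3, 0.1, -0.3]
finger_gap: -0.004
```

Call:
drive_tool(
  motion=[0,0,1,0,0,0,0],
)

```text
t: 7.72
tcp_pos: [0.5109, 0.3435, 0.0033]
tool_rot: [-0.123, 0.992, -0.0, 0.0]
force: [-0.1, -0.7, -0.8]
finger_gap: -0.002
```

Call:
drive_tool(
  motion=[0,0,1,0,0,0,0],
)

```text
t: 7.85
tcp_pos: [0.5109, 0.3435, 0.0022]
tool_rot: [-0.123, 0.992, -0.0, 0.0]
force: [0.5, 0.1, -0.5]
finger_gap: 0.003
```

```bash
python3 -c "
from h import *
zoom('press7')"
```

```text
[0.5108 0.3435 0.0021] [ 0.38  0.17 -0.7 ] 7.9
```

View pics/press7.png

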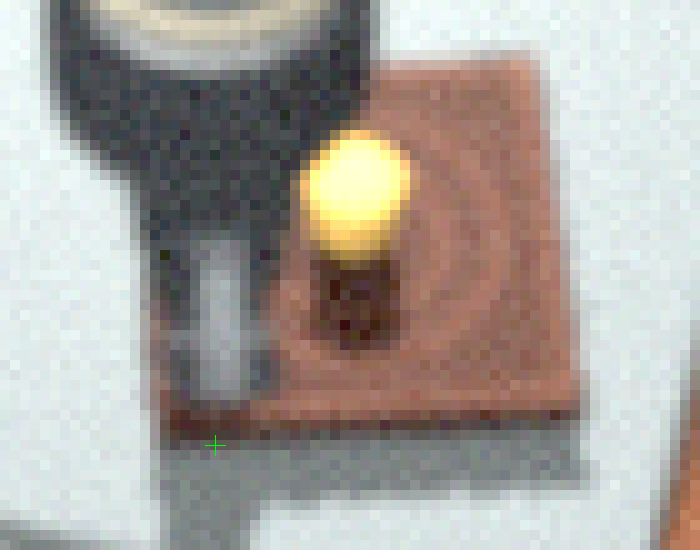

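Call:
drive_tool(
  motion=[0,0,1,0,0,0,0],
)

```text
t: 8.02
tcp_pos: [0.5108, 0.3435, 0.001]
tool_rot: [-0.123, 0.992, -0.0, 0.0]
force: [0.0, -0.3, -0.6]
finger_gap: -0.002
```

Call:
drive_tool(
  motion=[0,0,1,0,0,0,0],
)

```text
t: 8.15
tcp_pos: [0.5108, 0.3435, -0.0]
tool_rot: [-0.123, 0.992, -0.0, 0.0]
force: [-0.5, 0.8, 0.2]
finger_gap: 0.001
```

Call:
drive_tool(
  motion=[0,0,1,0,0,0,0],
)

```text
t: 8.28
tcp_pos: [0.5108, 0.3435, -0.0011]
tool_rot: [-0.123, 0.992, -0.0, 0.0]
force: [0.3, -0.5, 0.2]
finger_gap: 0.001
```

```bash
python3 -c "
from h import *
T=manip.snapshot('top');S=manip.snapshot('side')
for p in([0,0,0],[0,0,.1],[0.5108,.3435,.0],[0.5108,.3435,.2]):print(p,proj(T,np.array(p)).round(1),proj(S,np.array(p)).round(1))
cv2.imwrite('pics/s8.png',S['color'][...,::-1]);cv2.imwrite('pics/t8.png',T['color'][...,::-1])
zoom('press8')
"
```

```text
[0, 0, 0] [355.2 348.1] [500.3 203.8]
[0, 0, 0.1] [357.5 354. ] [512.7 180.9]
[0.5108, 0.3435, 0.0] [258.3 204.4] [311.1 274.5]
[0.5108, 0.3435, 0.2] [249.2 196.3] [311.3 228.1]
[ 0.5107  0.3435 -0.0011] [0.02 0.46 0.17] 8.43
```

View pics/s8.png

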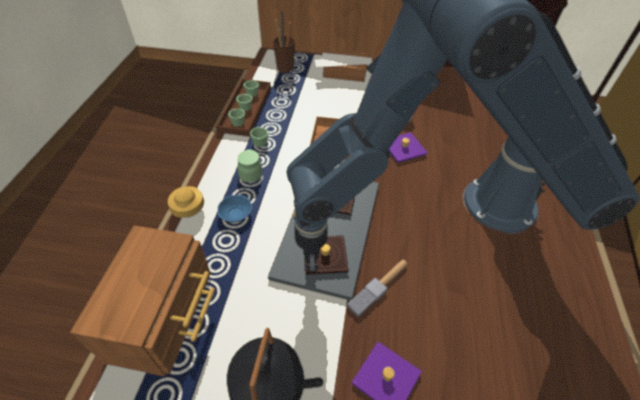

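View pics/t8.png

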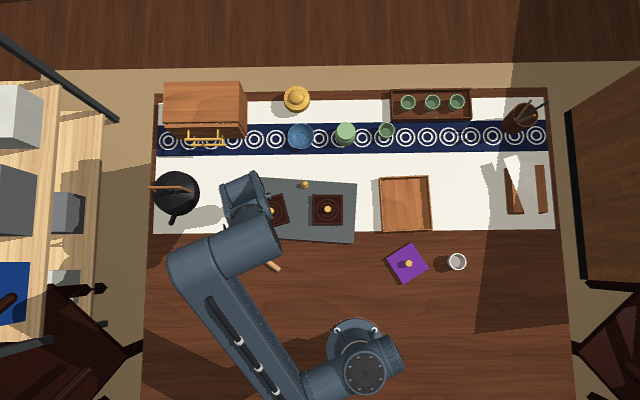

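View pics/press8.png

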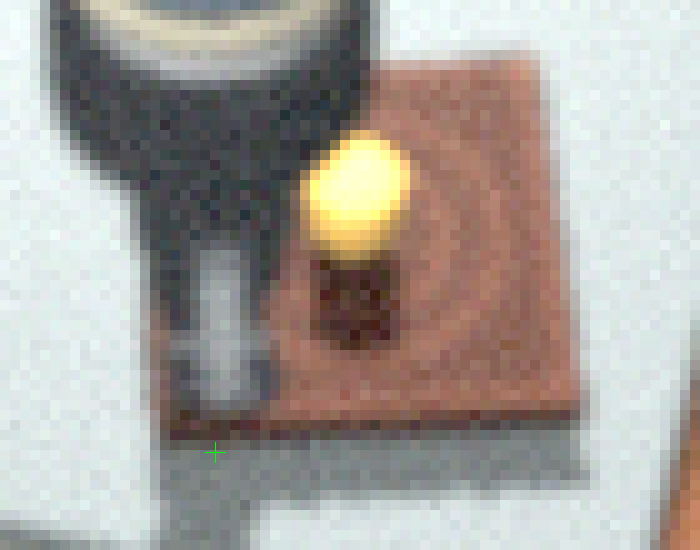

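```bash
python3 -c "
from h import *
T=manip.snapshot('top');S=manip.snapshot('side')
p=np.array([.1632,.6025,.1935])
for d in (0,.019,.073,.12):print(d,proj(T,p+[0,0,d]).round(1),proj(S,p+[0,0,d]).round(1))
for n in('side','top'):
  im=cv2.imread(f'pics/{n}0.png'); x0,y0,x1,y1=(440,300,560,400) if n=='side' else (70,280,200,390)
  cv2.imwrite(f'pics/g0{n}.png',cv2.resize(np.clip(im[y0:y1,x0:x1]*1.8,0,255).astype(np.uint8),None,fx=5,fy=5,interpolation=cv2.INTER_NEAREST))
print(cam(S)[1],cam(T)[1])
"
```

```text
0 [165.7 307.6] [480.3 379. ]
0.019 [163.5 308.2] [483.8 375.4]
0.073 [157.  310.1] [494.5 364.2]
0.12 [150.8 311.9] [505.  353.2]
[0.40978337 0.88492875 0.93673074] [0.29705722 0.10900305 1.5928248 ]
```

View pics/g0side.png

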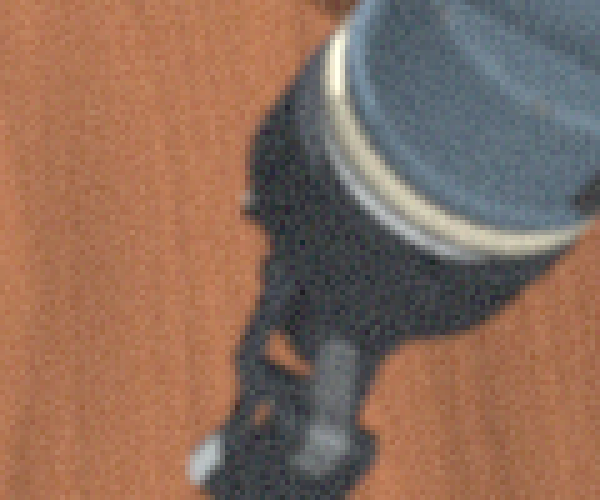

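View pics/g0top.png

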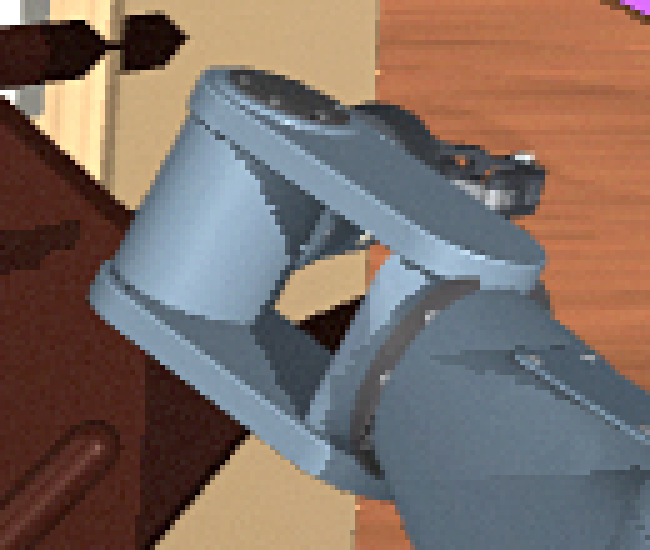

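```bash
python3 -c "
from h import *
T=manip.snapshot('top');S=manip.snapshot('side')
print(tri(T,(177,316),S,(497,396)), tri(T,(175,314),S,(495,392)))
"
```

```text
[0.11893626 0.59564045 0.11556148] [0.12805292 0.59598073 0.13427589]
```

```bash
python3 -c "
from h import *
T=manip.snapshot('top');S=manip.snapshot('side')
for p in ([.174,.643,.206],[.152,.561,.206],[.163,.603,.2665],[.163,.603,.35]):print(p,proj(T,np.array(p)).round(1),proj(S,np.array(p)).round(1))
print(manip.hold_point_z, [a for a in dir(manip) if a[0]!='_'])
"
```

```text
[0.174, 0.643, 0.206] [151.4 304.6] [477.9 400.6]
[0.152, 0.561, 0.206] [177.5 311.6] [487.1 353.9]
[0.163, 0.603, 0.2665] [156.8 310.2] [494.7 364.5]
[0.163, 0.603, 0.35] [145.5 313.4] [514.1 344.1]
0.0187 ['PlanningError', 'hold_point_z', 'sense', 'sign_off', 'snapshot']
```

Call:
drive_tool(
  motion=[0,0,-50,0,0,0,0,0,0,-100,0,0,0,85,0,0,-120,0,0,0,85,0,0,-120,0,0,0,85,0,0,-120,0,0,0,85],
)

```text
t: 9.35
tcp_pos: [0.5099, 0.3431, 0.1179]
tool_rot: [-0.123, 0.992, -0.001, -0.001]
force: [0.3, 0.2, 0.1]
finger_gap: 0.847
```

```bash
python3 -c "
from h import *
s=manip.sense();S=manip.snapshot('side');p=s['tcp_pos'];print(p,s['q'].round(3),s['finger_gap'])
R=Ro.from_quat(s['tool_rot']).as_matrix()
a=S['color'][140:300,240:400,::-1];a=cv2.resize(np.clip(a.astype(float)*1.8,0,255).astype(np.uint8),None,fx=3.7,fy=3.7,interpolation=cv2.INTER_NEAREST)
for q,c in((p,(0,255,0)),(p+.0427*R[:,1]-.013*R[:,2],(0,0,255)),(p-.0427*R[:,1]-.013*R[:,2],(255,0,0)),(p-.073*R[:,2],(0,255,255))):
  u,v=proj(S,q);cv2.drawMarker(a,(int((u-240+.5)*3.7),int((v-140+.5)*3.7)),c,0,20,2)
cv2.imwrite('pics/lift.png',a);zoom('liftt','top',(200,150,330,250),6,1.5)
"
```

```text
[0.50985334 0.34313845 0.11790766] [ 4.110e-01  6.070e-01  1.529e+00 -1.000e-03  1.008e+00 -1.405e+00] 0.8474347748357911
[0.5096 0.343  0.1173] [0.36 0.06 0.88] 9.45
```

View pics/lift.png

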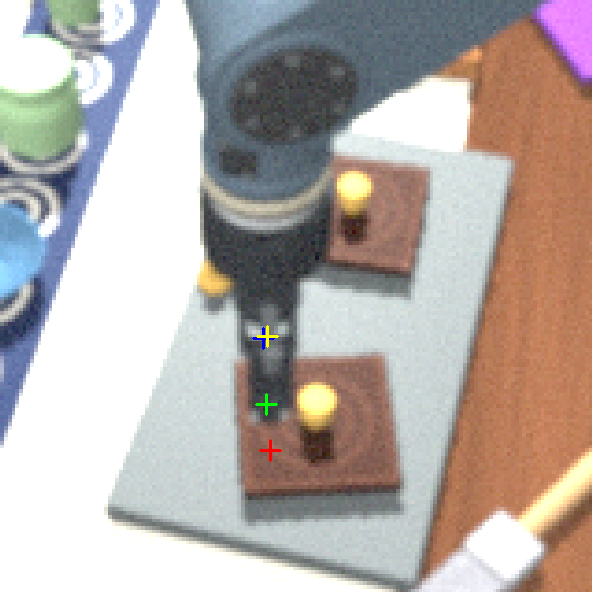

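View pics/liftt.png

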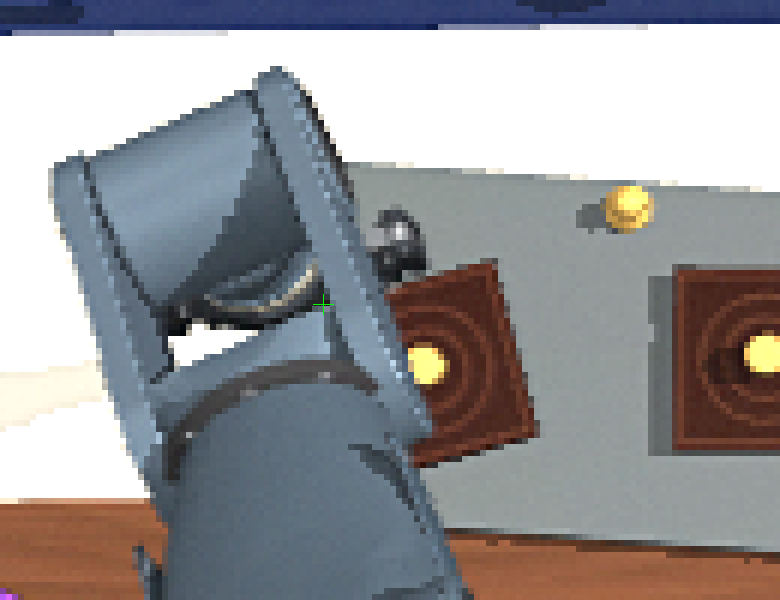

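```bash
python3 -c "
from h import *
s=manip.sense();S=manip.snapshot('side');T=manip.snapshot('top');p=s['tcp_pos']
R=Ro.from_quat(s['tool_rot']).as_matrix();print(R.round(3))
for sg in(1,-1):
  q=p+sg*.040*R[:,1]-.010*R[:,2];print(q.round(3),proj(T,q).round(1),((proj(T,q)-[200,150]+.5)*6).round(),((proj(S,q)-[240,140]+.5)*3.7).round())
uT=(200+400/6-.5,150+245/6-.5)
for z in (.1,.13,.16,.2,.25):print(z,onz(T,uT,z).round(3))
uS=(240+268/3.7-.5,140+415/3.7-.5)
for z in (.1,.13,.16,.2):print(z,onz(S,uS,z).round(3))
"
```

```text
[[-0.97  -0.244 -0.003]
 [-0.244  0.97  -0.002]
 [ 0.003 -0.001 -1.   ]]
[0.5   0.382 0.127] [241.4 202.8] [252. 320.] [271. 450.]
[0.519 0.304 0.127] [264.4 196.8] [389. 284.] [264. 345.]
0.1 [0.546 0.302 0.1  ]
0.13 [0.541 0.298 0.13 ]
0.16 [0.536 0.294 0.16 ]
0.2 [0.529 0.289 0.2  ]
0.25 [0.521 0.282 0.25 ]
0.1 [0.51  0.339 0.1  ]
0.13 [0.506 0.359 0.13 ]
0.16 [0.503 0.378 0.16 ]
0.2 [0.498 0.404 0.2  ]
```

Call:
drive_tool(
  motion=[0,-4,30,0,0,0,0,0,-8,60,0,0,0,0,0,-8,90,0,0,0,0,0,-8,108,0,0,0,0,0,-8,113,0,0,0,0,0,-8,115,0,0,0,0],
)

```text
t: 10.3
tcp_pos: [0.5121, 0.3355, 0.0027]
tool_rot: [-0.123, 0.992, -0.001, -0.001]
force: [-0.5, -0.2, -0.3]
finger_gap: 0.0
```

Call:
drive_tool(
  motion=[0,0,1,0,0,0,0,0,0,2,0,0,0,0],
)

```text
t: 10.55
tcp_pos: [0.5128, 0.3359, 0.0016]
tool_rot: [-0.123, 0.992, -0.0, 0.0]
force: [-0.1, -0.0, 0.4]
finger_gap: -0.002
```

Call:
drive_tool(
  motion=[0,0,1,0,0,0,0],
)

```text
t: 10.68
tcp_pos: [0.5131, 0.336, 0.0011]
tool_rot: [-0.123, 0.992, -0.0, 0.001]
force: [-0.0, -0.7, -0.4]
finger_gap: -0.002
```

Call:
drive_tool(
  motion=[0,0,1,0,0,0,0],
)

```text
t: 10.8
tcp_pos: [0.5133, 0.3361, 0.0005]
tool_rot: [-0.123, 0.992, -0.0, 0.001]
force: [-0.2, 0.1, 0.6]
finger_gap: 0.003
```

```bash
python3 -c "
from h import *
zoom('press9')"
```

```text
[5.132e-01 3.361e-01 3.000e-04] [ 0.3  -0.11  0.26] 10.85
```

View pics/press9.png

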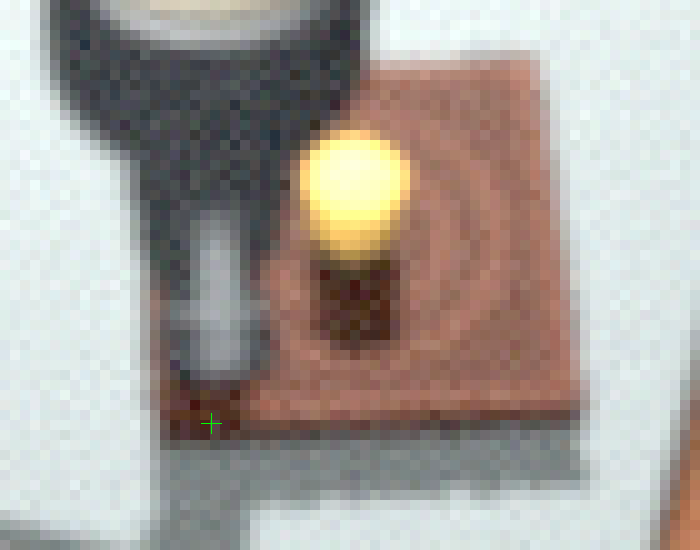

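Call:
drive_tool(
  motion=[0,0,1,0,0,0,0,0,0,2,0,0,0,0],
)

```text
t: 11.1
tcp_pos: [0.5132, 0.3361, -0.0017]
tool_rot: [-0.123, 0.992, -0.0, 0.001]
force: [0.3, -0.0, 1.7]
finger_gap: 0.002
```

Call:
drive_tool(
  motion=[0,0,1,0,0,0,0],
)

```text
t: 11.22
tcp_pos: [0.5133, 0.3362, -0.0022]
tool_rot: [-0.123, 0.992, -0.0, 0.001]
force: [-0.9, -0.2, 8.5]
finger_gap: -0.005
```

Call:
drive_tool(
  motion=[0,0,1,0,0,0,0],
)

```text
t: 11.35
tcp_pos: [0.5133, 0.3362, -0.0022]
tool_rot: [-0.123, 0.992, -0.0, 0.001]
force: [-0.9, -0.7, 8.8]
finger_gap: -0.002
```

Call:
drive_tool(
  motion=[0,0,1,0,0,0,0],
)

```text
t: 11.48
tcp_pos: [0.5133, 0.3362, -0.0021]
tool_rot: [-0.123, 0.992, -0.0, 0.001]
force: [-1.4, -0.4, 7.4]
finger_gap: 0.008
```

Call:
drive_tool(
  motion=[0,0,1,0,0,0,0],
)

```text
t: 11.6
tcp_pos: [0.5133, 0.3362, -0.0021]
tool_rot: [-0.123, 0.992, -0.0, 0.001]
force: [-1.9, -0.9, 6.5]
finger_gap: -0.002
```

Call:
drive_tool(
  motion=[0,0,1,0,0,0,0],
)

```text
t: 11.72
tcp_pos: [0.5133, 0.3361, -0.002]
tool_rot: [-0.123, 0.992, -0.0, 0.001]
force: [-2.0, -1.0, 6.9]
finger_gap: 0.002
```

Contact at A's first corner: a firm 7–9 N with no sinking, at z reading −0.002. So the tip is about 37 mm higher than the reading says. I use that offset from here and move on to the next corner of A.

Call:
drive_tool(
  motion=[0,0,-7,0,0,0,0,40,-1,-7,0,0,0,0,80,-1,-7,0,0,0,0,80,-1,-5,0,0,0,0,80,-1,-4,0,0,0,0],
)

```text
t: 12.35
tcp_pos: [0.4373, 0.3162, 0.002]
tool_rot: [-0.123, 0.992, 0.0, 0.002]
force: [1.3, -0.4, -0.2]
finger_gap: 0.001
```

Call:
drive_tool(
  motion=[0,0,1,0,0,0,0,0,0,2,0,0,0,0],
)

```text
t: 12.6
tcp_pos: [0.4387, 0.3166, -0.0]
tool_rot: [-0.123, 0.992, 0.0, 0.003]
force: [-0.2, -0.8, 0.1]
finger_gap: 0.006
```

Call:
drive_tool(
  motion=[0,0,1,0,0,0,0],
)

```text
t: 12.72
tcp_pos: [0.4391, 0.3166, -0.0011]
tool_rot: [-0.123, 0.992, 0.0, 0.003]
force: [-0.0, -0.4, -0.3]
finger_gap: -0.004
```

Call:
drive_tool(
  motion=[0,0,1,0,0,0,0],
)

```text
t: 12.85
tcp_pos: [0.4393, 0.3166, -0.0022]
tool_rot: [-0.123, 0.992, 0.0, 0.003]
force: [-2.1, -0.2, 0.9]
finger_gap: 0.003
```

Call:
drive_tool(
  motion=[0,0,1,0,0,0,0],
)

```text
t: 12.98
tcp_pos: [0.4386, 0.3163, -0.0033]
tool_rot: [-0.123, 0.992, 0.0, 0.002]
force: [-1.9, -0.4, 2.7]
finger_gap: 0.0
```

Call:
drive_tool(
  motion=[0,0,1,0,0,0,0],
)

```text
t: 13.1
tcp_pos: [0.4384, 0.3163, -0.0039]
tool_rot: [-0.123, 0.992, 0.0, 0.002]
force: [-2.1, -0.8, 8.1]
finger_gap: 0.002
```

Call:
drive_tool(
  motion=[0,0,1,0,0,0,0],
)

```text
t: 13.22
tcp_pos: [0.4384, 0.3163, -0.004]
tool_rot: [-0.123, 0.992, 0.0, 0.003]
force: [-1.7, -0.6, 10.2]
finger_gap: 0.002
```

```bash
python3 -c "
from h import *
zoom('press10')"
```

```text
[ 0.4384  0.3163 -0.004 ] [-2.4  -0.49  9.7 ] 13.28
```

View pics/press10.png

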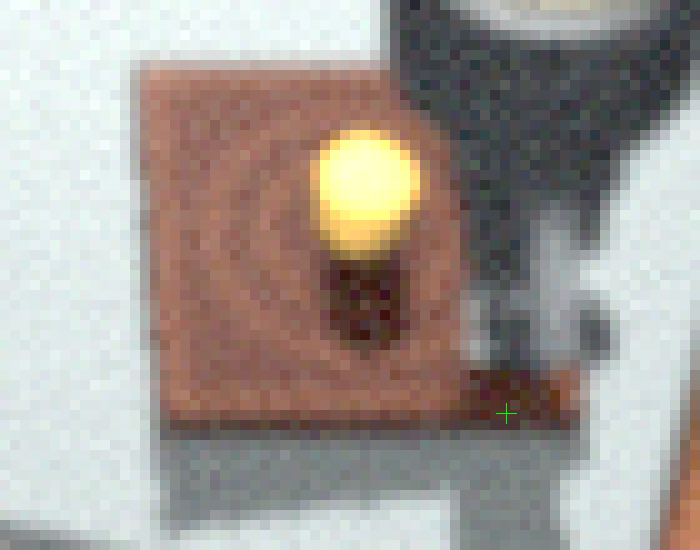

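Pressing A's second corner sank it about 2 mm under 1–3 N before it stopped. In the picture, the knob shifted from crop (355,185) to (367,180) and the near-right corner dropped, so lid A rocks. I lift off and re-measure.

Call:
drive_tool(
  motion=[0,0,-10,0,0,0,0,0,0,-40,0,0,0,0,0,0,-60,0,0,0,0,0,0,-60,0,0,0,0],
)

```text
t: 13.78
tcp_pos: [0.4396, 0.317, 0.0577]
tool_rot: [-0.123, 0.992, 0.001, 0.005]
force: [-0.1, -0.7, -0.7]
finger_gap: -0.001
```

```bash
python3 -c "
from h import *
T=manip.snapshot('top');S=manip.snapshot('side');s=manip.sense();print(s['tcp_pos'],s['force'].round(1))
for n,P,r in(('side',S,(280,215,380,300)),('top',T,(240,170,300,240))):
  hsv=cv2.cvtColor(P['color'],cv2.COLOR_RGB2HSV);m=(hsv[...,0]>12)&(hsv[...,0]<32)&(hsv[...,1]>120)&(hsv[...,2]>110)
  q=np.zeros_like(m);x0,y0,x1,y1=r;q[y0:y1,x0:x1]=m[y0:y1,x0:x1];print(n,blobs(q,8))
# earlier contact estimates, near-face bottom edge
for rd,uv in(((.5133,.3362),(217,385)),((.4384,.3163),(538,360))):
  print(rd,onz(S,(290+uv[0]/10-.5,230+uv[1]/10-.5),.035).round(4))
a=S['color'][190:300,270:400,::-1];cv2.imwrite('pics/off1.png',cv2.resize(np.clip(a*1.6,0,255).astype(np.uint8),None,fx=5,fy=5,interpolation=cv2.INTER_NEAREST))
"
```

```text
[0.43807193 0.31623401 0.05588791] [-0.1  0.3  0.5]
side [(array([297.44, 216.16]), [294, 215, 8, 4, 25]), (array([324.82, 248.16]), [320, 243, 11, 12, 94])]
top [(array([271.77, 209.69]), [270, 208, 4, 5, 13])]
(0.5133, 0.3362) [0.5102 0.3454 0.035 ]
(0.4384, 0.3163) [0.4316 0.3228 0.035 ]
```

View pics/off1.png

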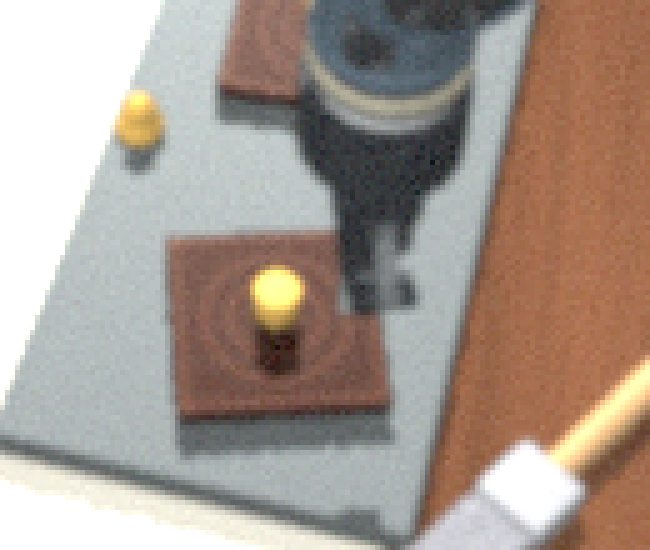

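```bash
python3 -c "
from h import *
go([.485,.298,.055],104.3)"
```

```text
shift mm [-41.1 -29.1   1.1] turn deg [-0.01  0.3  -0.18] t 13.88 F [-0.08  0.35  0.5 ]
```

Call:
drive_tool(
  motion=[-20,-15,-5,0,0.3,-0.2,85,-41,-29,0,0,0.3,-0.2,85,-41,-29,1,0,0.3,-0.2,85,-41,-29,1,0,0.3,-0.2,85,-41,-29,1,0,0.3,-0.2,85,-41,-29,1,0,0.3,-0.2,85],
)

```text
t: 14.62
tcp_pos: [0.4842, 0.2983, 0.0551]
tool_rot: [-0.125, 0.992, -0.0, -0.0]
force: [-0.1, 0.3, -0.5]
finger_gap: 0.997
```

```bash
python3 -c "
from h import *
s=manip.sense();print(s['tcp_pos'],s['tool_rot'].round(4),s['finger_gap'])
S=manip.snapshot('side');T=manip.snapshot('top')
a=S['color'][190:300,270:400,::-1];cv2.imwrite('pics/ab1.png',cv2.resize(np.clip(a*1.8,0,255).astype(np.uint8),None,fx=6,fy=5.4,interpolation=cv2.INTER_NEAREST))
a=T['color'][150:250,200:330,::-1];cv2.imwrite('pics/ab1t.png',cv2.resize(np.clip(a*1.6,0,255).astype(np.uint8),None,fx=6,fy=6,interpolation=cv2.INTER_NEAREST))
"
```

```text
[0.48419645 0.29833108 0.0550926 ] [-1.250e-01  9.922e-01 -1.000e-04 -2.000e-04] 0.9969004493829182
```

View pics/ab1.png

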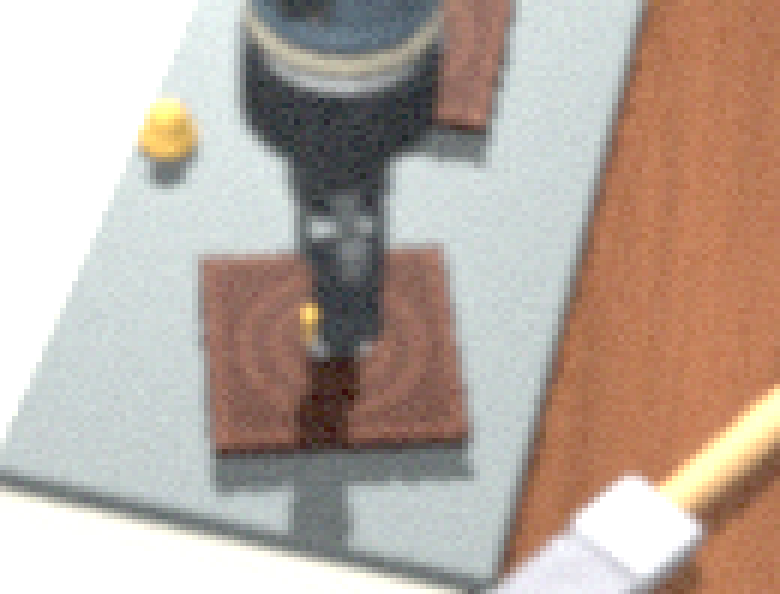

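View pics/ab1t.png

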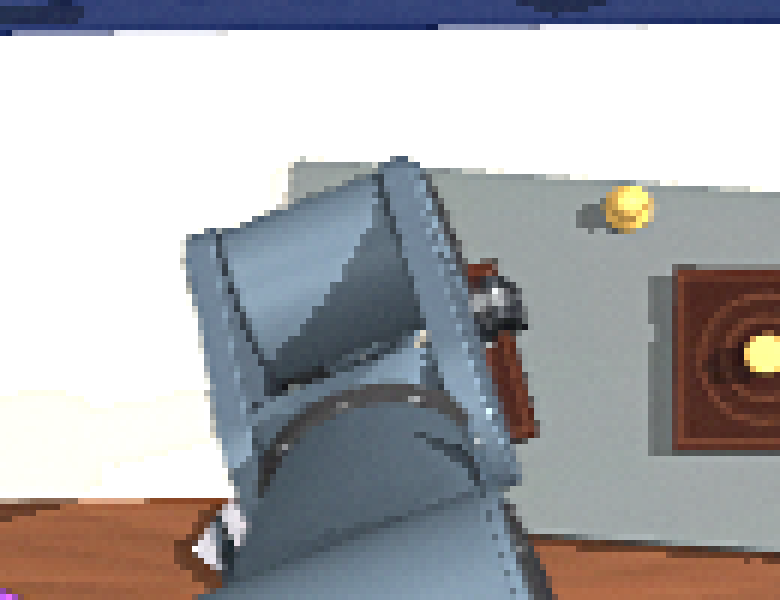

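```bash
python3 -c "
from h import *
s=manip.sense();S=manip.snapshot('side');p=s['tcp_pos']+[0,0,.037];R=Ro.from_quat(s['tool_rot']).as_matrix()
T=manip.snapshot('top')
for d in(.0427,.055):
 for sg in (1,-1):
  q=p+sg*d*R[:,1]-.013*R[:,2];print(d,sg,q.round(3),'side',((proj(S,q)-[270,190]+.5)*[6,5.4]).round(),'top',((proj(T,q)-[200,150]+.5)*6).round())
print('tcp',((proj(S,p)-[270,190]+.5)*[6,5.4]).round())
print('knob',((proj(S,np.array([.482,.294,.057]))-[270,190]+.5)*[6,5.4]).round())
"
```

```text
0.0427 1 [0.474 0.34  0.105] side [343. 343.] top [332. 369.]
0.0427 -1 [0.495 0.257 0.105] side [325. 189.] top [477. 331.]
0.055 1 [0.471 0.352 0.105] side [345. 366.] top [311. 375.]
0.055 -1 [0.498 0.245 0.105] side [323. 169.] top [497. 325.]
tcp [333. 280.]
knob [338. 317.]
```

```bash
python3 -c "
from h import *
go([.484,.295,.0015],104.3)"
```

```text
shift mm [ 1.5 -3.  53.8] turn deg [-0.01  0.01  0.04] t 14.82 F [ 0.62  0.15 -0.08]
```

Call:
drive_tool(
  motion=[1.5,-3,20,0,0,0,85,1.5,-3,40,0,0,0,85,1.5,-3,50,0,0,0,85,1.5,-3,54,0,0,0,85,1.5,-3,54,0,0,0,85],
  force=30,
)

```text
t: 15.45
tcp_pos: [0.4842, 0.2951, 0.0014]
tool_rot: [-0.125, 0.992, 0.0, 0.0]
force: [0.3, -0.3, 0.7]
finger_gap: 0.993
```

Call:
drive_tool(
  motion=[0,0,0,0,0,0,50,0,0,0,0,0,0,40,0,0,0,0,0,0,32,0,0,0,0,0,0,26,0,0,0,0,0,0,15,0,0,0,0,0,0,15],
  force=30,
)

```text
t: 16.2
tcp_pos: [0.4843, 0.2951, 0.0017]
tool_rot: [-0.125, 0.992, -0.0, 0.0]
force: [-0.4, -0.5, 3.6]
finger_gap: 0.268
```

```bash
python3 -c "
from h import *
zoom('grip1','side',(270,190,400,300),5,1.8)
print(manip.sense()['finger_gap']*85.4)"
```

```text
[0.4843 0.2951 0.0016] [-1.1  -0.05  3.68] 16.25
23.021173178086528
```

View pics/grip1.png

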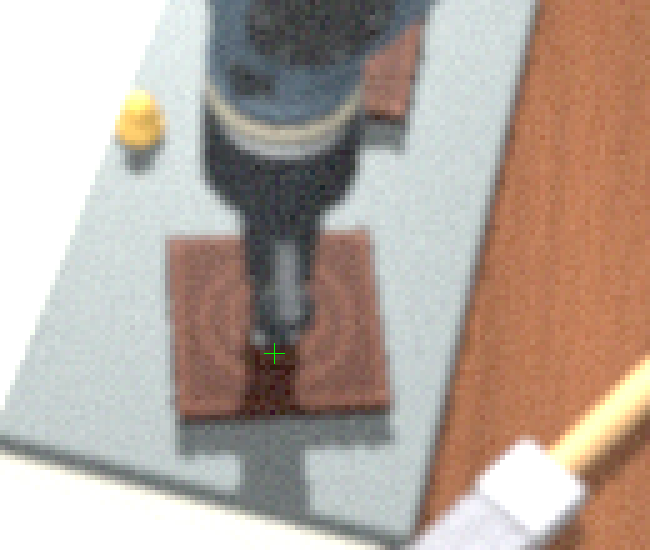

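Call:
drive_tool(
  motion=[0,0,-3,0,0,0,15,0,0,-10,0,0,0,15,0,0,-25,0,0,0,15,0,0,-45,0,0,0,15,0,0,-65,0,0,0,15,0,0,-78,0,0,0,15,0,0,-80,0,0,0,15],
  force=45,
)

```text
t: 17.12
tcp_pos: [0.4849, 0.2954, 0.0829]
tool_rot: [-0.125, 0.992, 0.0, 0.002]
force: [-0.1, 0.6, -2.6]
finger_gap: 0.258
```

```bash
python3 -c "
from h import *
zoom('lift2','side',(250,140,400,300),3.7,1.6)
print(manip.sense()['finger_gap']*85.4)
go([.5075,-.188,.0825],91.6)"
```

```text
[0.4845 0.2952 0.0824] [-0.04  0.19 -2.98] 17.18
22.61949170934817
shift mm [ 9.740e+01 -4.738e+02 -3.000e-01] turn deg [1.000e-02 1.100e-01 1.275e+01] t 17.18 F [-0.04  0.19 -2.98]
```

View pics/lift2.png

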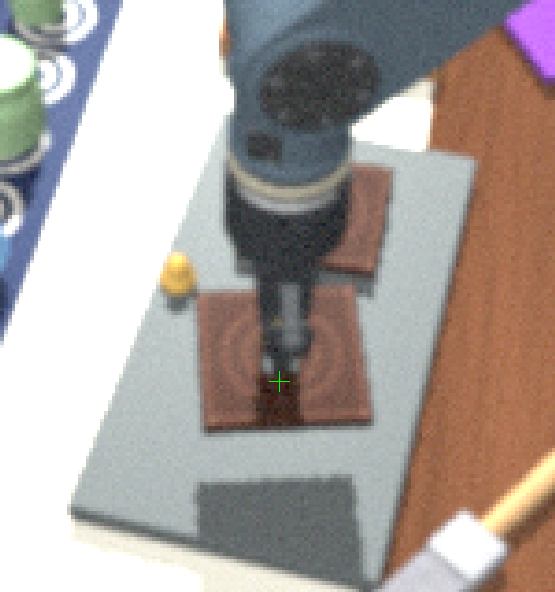

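Call:
drive_tool(
  motion=[4,-20,-2,0,0,0.5,15,12,-58,-2,0,0,1.5,15,20,-98,-2,0,0,3,15,28,-138,-2,0,0,4,15,37,-178,-2,0,0,5,15,45,-218,-2,0,0,6,15,52,-250,-2,0,0,6.5,15,54,-260,-2,0,0,7,15],
)

```text
t: 18.18
tcp_pos: [0.496, 0.0274, 0.0838]
tool_rot: [-0.062, 0.998, 0.0, 0.0]
force: [-0.5, -0.1, -2.7]
finger_gap: 0.261
```

```bash
python3 -c "
from h import *
print(manip.sense()['tcp_pos'],manip.sense()['q'].round(2),manip.sense()['finger_gap']*85.4)
go([.5075,-.188,.0825],91.6)"
```

```text
[0.4959711  0.02738436 0.08382411] [-0.17  0.53  1.85  0.    0.75 -1.87] 22.298368168891134
shift mm [  15.3 -215.2    1.2] turn deg [0.02 0.02 5.52] t 18.18 F [-0.53 -0.11 -2.69]
```

Call:
drive_tool(
  motion=[3,-38,0,0,0,1,15,6,-76,0,0,0,2,15,8,-114,0,0,0,3,15,11,-152,0,0,0,4,15,13,-185,0,0,0,5,15,15,-206,0,0,0,5.5,15,15,-215,0,0,0,5.5,15,15,-215,0,0,0,5.5,15],
)

```text
t: 19.18
tcp_pos: [0.5075, -0.1874, 0.0836]
tool_rot: [-0.014, 1.0, 0.001, -0.0]
force: [0.6, 0.8, -2.8]
finger_gap: 0.261
```

```bash
python3 -c "
from h import *
print(manip.sense()['tcp_pos'],manip.sense()['finger_gap']*85.4)
zoom('tr1','side',(270,80,420,190),4,1.5);zoom('tr1t','top',(350,140,470,250),5,1.4)
go([.5075,-.188,.0825],91.6)"
```

```text
[ 0.5075257  -0.18743052  0.08356869] 22.325537637488313
[ 0.5073 -0.1868  0.0836] [ 1.51  0.86 -3.25] 19.23
[ 0.5072 -0.1865  0.0836] [-0.78 -0.06 -3.19] 19.27
shift mm [-0.2 -1.6  1.1] turn deg [ 0.09 -0.04  0.07] t 19.27 F [-0.78 -0.06 -3.19]
```

View pics/tr1.png

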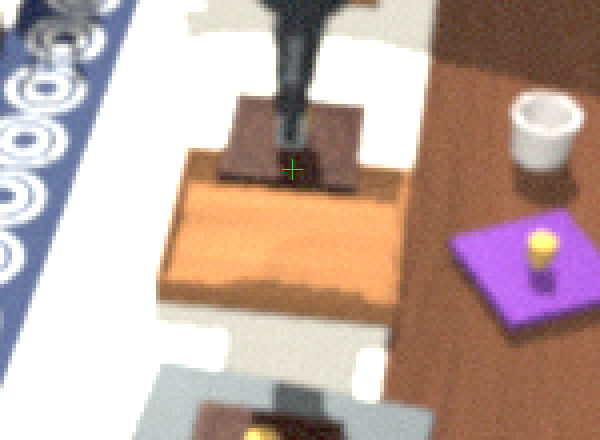

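View pics/tr1t.png

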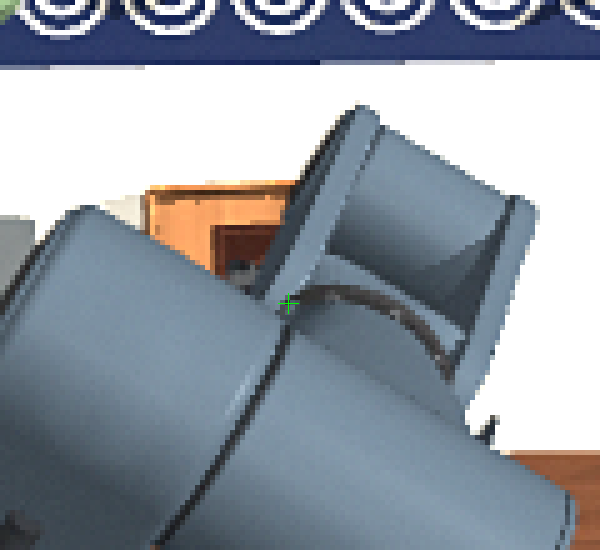

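Call:
drive_tool(
  motion=[0,-1,20,0,0,0,15,0,-1,42,0,0,0,15,0,-1,62,0,0,0,15,0,-1,78,0,0,0,15,0,-1,90,0,0,0,15,0,-1,95,0,0,0,15,0,-1,96,0,0,0,15],
)

```text
t: 20.15
tcp_pos: [0.5072, -0.1872, -0.0122]
tool_rot: [-0.015, 1.0, 0.001, -0.0]
force: [-0.2, 1.8, 1.5]
finger_gap: 0.262
```

```bash
python3 -c "
from h import *
zoom('tr2','side',(270,80,420,190),4,1.5)"
```

```text
[ 0.5073 -0.1873 -0.0121] [-0.23 -1.11 -2.39] 20.2
```

View pics/tr2.png

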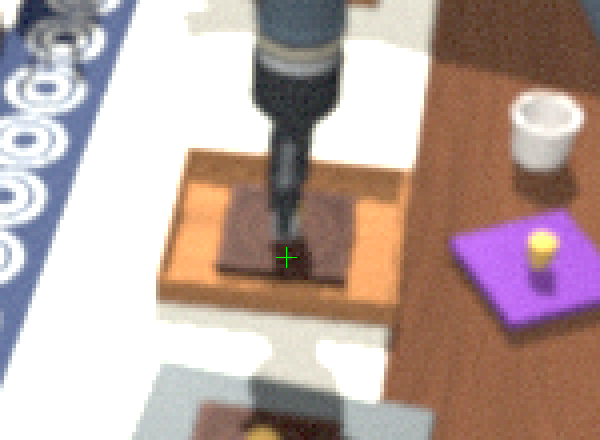

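Call:
drive_tool(
  motion=[0,0,1,0,0,0,15,0,0,2,0,0,0,15,0,0,3,0,0,0,15],
)

```text
t: 20.58
tcp_pos: [0.5076, -0.1875, -0.0126]
tool_rot: [-0.015, 1.0, 0.0, 0.0]
force: [-4.4, 2.8, 22.2]
finger_gap: 0.265
```

Call:
drive_tool(
  motion=[0,0,1,0,0,0,15,0,0,1,0,0,0,15],
)

```text
t: 20.82
tcp_pos: [0.508, -0.1878, -0.0123]
tool_rot: [-0.015, 1.0, -0.0, 0.001]
force: [-2.2, 1.0, 9.3]
finger_gap: 0.262
```

Call:
drive_tool(
  motion=[0,0,1,0,0,0,15,0,0,1,0,0,0,15],
)

```text
t: 21.08
tcp_pos: [0.508, -0.1878, -0.0123]
tool_rot: [-0.015, 1.0, -0.0, 0.001]
force: [-1.5, 1.6, 9.1]
finger_gap: 0.263
```

Call:
drive_tool(
  motion=[0,0,0.7,0,0,0,15,0,0,0.7,0,0,0,15],
)

```text
t: 21.32
tcp_pos: [0.508, -0.1878, -0.0123]
tool_rot: [-0.015, 1.0, -0.0, 0.001]
force: [-1.4, 0.9, 6.7]
finger_gap: 0.262
```

Call:
drive_tool(
  motion=[0,0,-0.2,0,0,0,15,0,0,-0.2,0,0,0,28,0,0,-0.2,0,0,0,40,0,0,-0.2,0,0,0,60,0,0,-0.2,0,0,0,85,0,0,-0.2,0,0,0,85,0,0,-0.2,0,0,0,85],
  force=30,
)

```text
t: 22.2
tcp_pos: [0.508, -0.1878, -0.0121]
tool_rot: [-0.015, 1.0, -0.0, 0.001]
force: [-0.0, 0.6, -0.8]
finger_gap: 0.998
```

```bash
python3 -c "
from h import *
zoom('rel','side',(270,80,420,190),4,1.5)"
```

```text
[ 0.508  -0.1878 -0.0121] [ 0.51 -0.63 -0.61] 22.25
```

View pics/rel.png

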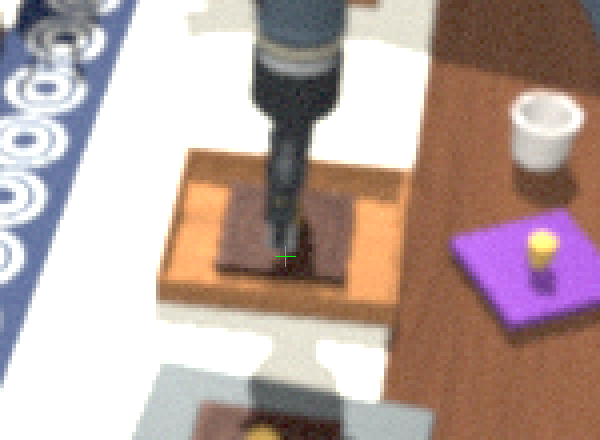

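Released with zero force. Retreat straight up, then aside so both cameras have a clear view.

Call:
drive_tool(
  motion=[0,0,-15,0,0,0,85,0,0,-45,0,0,0,85,0,0,-90,0,0,0,85,0,0,-140,0,0,0,85,0,0,-180,0,0,0,85,0,-50,-200,0,0,0,85,0,-110,-200,0,0,0,85,0,-160,-200,0,0,0,85],
)

```text
t: 23.25
tcp_pos: [0.5124, -0.3497, 0.19]
tool_rot: [-0.015, 1.0, -0.001, 0.002]
force: [-0.3, 0.3, 0.5]
finger_gap: 0.996
```

Call:
drive_tool(
  motion=[60,0,0,0,0,0,85,100,0,0,0,0,0,85,100,0,0,0,0,0,85,100,0,0,0,0,0,85],
)

```text
t: 23.75
tcp_pos: [0.4132, -0.3531, 0.1906]
tool_rot: [-0.014, 1.0, -0.002, 0.003]
force: [-0.1, -0.6, 0.0]
finger_gap: 0.998
```

```bash
python3 - <<'E'
from h import *
T=manip.snapshot('top');S=manip.snapshot('side')
cv2.imwrite('pics/endT.png',T['color'][...,::-1]);cv2.imwrite('pics/endS.png',S['color'][...,::-1])
for n,P,rs in(('side',S,[(260,160,390,300),(300,100,380,170)]),('top',T,[(240,170,365,250),(378,172,435,235)])):
  hsv=cv2.cvtColor(P['color'],cv2.COLOR_RGB2HSV);m=(hsv[...,0]>12)&(hsv[...,0]<32)&(hsv[...,1]>120)&(hsv[...,2]>150)
  for r in rs:
    q=np.zeros_like(m);x0,y0,x1,y1=r;q[y0:y1,x0:x1]=m[y0:y1,x0:x1];print(n,blobs(q,8))
a=cv2.resize(np.clip(S['color'][100:175,295:390,::-1]*1.4,0,255).astype(np.uint8),None,fx=5,fy=5,interpolation=cv2.INTER_NEAREST)
b=cv2.resize(T['color'][165:245,370:440,::-1],None,fx=4.5,fy=4.5,interpolation=cv2.INTER_NEAREST)
c=np.zeros((380,800,3),np.uint8);c[:a.shape[0],:a.shape[1]]=a;c[:b.shape[0],480:480+b.shape[1]]=b
cv2.imwrite('pics/endz.png',c)
s=manip.sense();print(s['t'],s['tcp_pos'],s['force'])
E
```

```text
side [(array([335.08, 189.78]), [331, 186, 9, 8, 49]), (array([297.15, 210.54]), [295, 209, 5, 4, 13])]
side [(array([319.21, 137.96]), [312, 126, 15, 25, 221]), (array([341.5 , 130.65]), [338, 128, 8, 6, 34]), (array([363.24, 142.4 ]), [357, 130, 13, 25, 248])]
top [(array([305.21, 183.54]), [303, 181, 5, 7, 24]), (array([327.29, 208.5 ]), [324, 206, 7, 6, 34])]
top [(array([394.42, 198.76]), [380, 179, 40, 53, 502]), (array([420.78, 204.44]), [420, 198, 2, 15, 18]), (array([405.69, 202.44]), [403, 200, 7, 6, 32]), (array([431. , 216.5]), [431, 213, 1, 8, 8])]
23.85 [ 0.41370319 -0.35287606  0.19023465] [-0.30483284  0.81844714 -0.72087646]
```

View pics/endz.png

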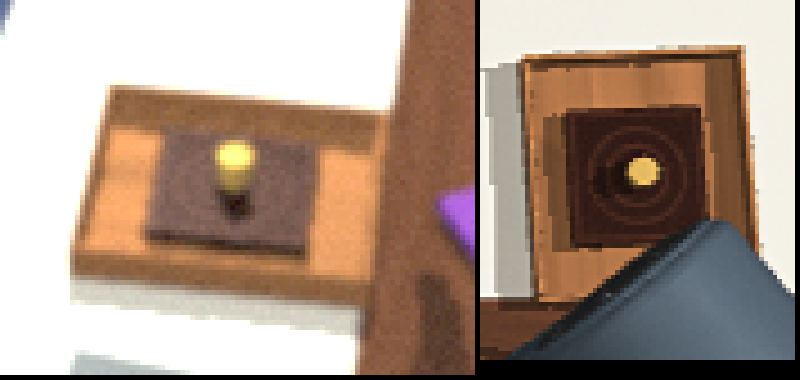

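View pics/endT.png

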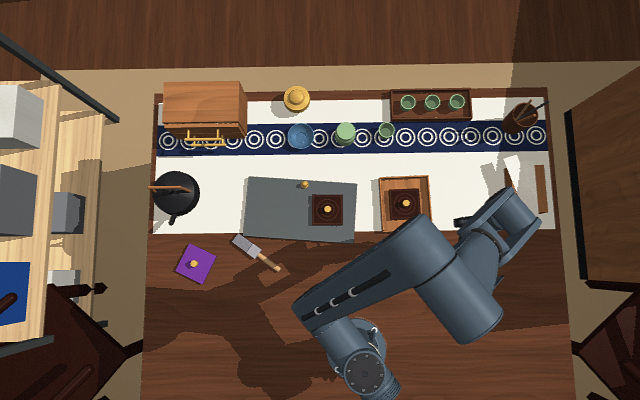

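View pics/endS.png

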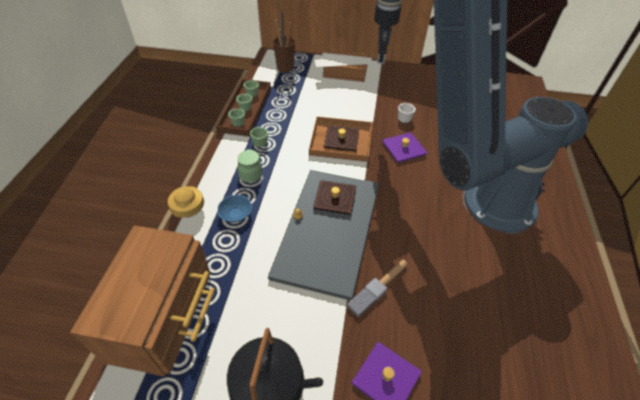

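The lid lies flat and knob up in the middle of the tray (side px (341,131)). The other lid's knob is still at (335,190), and nothing else has moved.

```bash
python3 -c "
from h import *
print(manip.sense()['qd'].round(3));print(manip.sign_off())"
```

```text
[ 0.006  0.008  0.002 -0.005  0.    -0.002]
the job is handed in; nothing more can be done
None
```

The rocking lid was the one on the +y side of the slab. It now sits flat, knob up, near the middle of the tray floor, and the job is handed in at about 24 s.

- **Finding the faulty lid:** The first corner I pressed held firm at 7–9 N. The second sank about 2 mm under 1–3 N and then stopped at about 10 N. That sink is a little less than the 2.5–4 mm stated. The picture confirmed the tip: the knob moved by more than a pixel and that corner dropped, then the knob came back to exactly the same pixel on release. I did not press the other lid.
- **Placing it:** I gripped it by the knob (23 mm opening), lifted it level and set it down. The wrist force reached 22 N for a moment at touchdown, which is firmer than I intended.
- **Last checks:** Both views show the lid inside the tray. The sound lid, the paperweight and the other things in view look unmoved; the top view of the white cup and one purple look-alike is hidden by the arm, but the side view shows both in place. The gripper is open and clear of everything.
- **What disagreed:**
  - The fingertips were about 37 mm higher than the measured TCP height said; I found this by touch and by camera and corrected for it.
  - The two cameras differed by up to 4–5 mm in y.
  - The lid touched the tray floor 5 mm sooner than I had worked out. I had assumed the rim stays on the slab; the height fits if it is part of the lid.

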